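# Load the soak chamber and switch it on with the key

### The job

Start a soak test: set every grey load box upright on the floor of the chamber's open drawer and slide the drawer fully shut. Then take the red key from its holder, push it fully down into the chamber's key switch, turn it clockwise all the way to on and leave it there. Leave the tools and the tape lying about where they are.

Things in the scene. Friction and masses are not known exactly. Their poses are not given: they have to be found in the camera images.
- load_0_mid (a point): grey load box (coloured terminals and a black knob on top; three or four are out): body 49 mm (its x) x 66 mm (its y) x 30 mm tall, knob and terminals up to 41 mm, 0.11 to 0.21 kg. This point is its centre half-way up the 30 mm body, 15 mm over its underside; z up. Terminals and knob do not obstruct a grip across the 49 mm.
- load_1_mid (a point): grey load box (coloured terminals and a black knob on top; three or four are out): body 49 mm (its x) x 66 mm (its y) x 30 mm tall, knob and terminals up to 41 mm, 0.11 to 0.21 kg. This point is its centre half-way up the 30 mm body, 15 mm over its underside; z up. Terminals and knob do not obstruct a grip across the 49 mm.
- load_2_mid (a point): grey load box (coloured terminals and a black knob on top; three or four are out): body 49 mm (its x) x 66 mm (its y) x 30 mm tall, knob and terminals up to 41 mm, 0.11 to 0.21 kg. This point is its centre half-way up the 30 mm body, 15 mm over its underside; z up. Terminals and knob do not obstruct a grip across the 49 mm.
- load_3_mid (a point): grey load box (coloured terminals and a black knob on top; three or four are out): body 49 mm (its x) x 66 mm (its y) x 30 mm tall, knob and terminals up to 41 mm, 0.11 to 0.21 kg. This point is its centre half-way up the 30 mm body, 15 mm over its underside; z up. Terminals and knob do not obstruct a grip across the 49 mm.
- drawer (a joint): travel of the blue-fronted drawer of the grey soak chamber, m: 0 shut (fully home), 0.19 fully open. It slides along the chamber's x, away from the robot to shut, and stays where it is left (about 1.5 N of friction). It starts open.
- drawer_floor (a point): centre of the drawer's inner floor, 18 mm over the worktop; moves with the drawer. x: toward the chamber (shutting way), y left, z up. Inside 175 (x) by 210 mm (y). Side and rear walls 6 mm thick, 45 mm above the floor. Front panel 234 mm wide, 63 mm above the floor, outer face at x = -99.5 mm. The chamber's front face is at x = (drawer joint) - 93.5 mm, its roof 95 mm over the worktop.
- drawer_handle (a point): middle of the drawer's steel bar handle, 110 mm long along y, 35 mm out from the outer face of the front panel, 48 mm over the worktop, bar about 10 mm thick; same axes as the drawer. The drawer may be shut by pushing the handle or the panel. The console right of the drawer reaches 52 mm ahead of the chamber front.
- switch_mouth (a point): centre of the keyhole, on the top face (95 mm over the worktop) of the square steel rotor in a black round bezel on the low console (68 mm tall, 95 mm wide) right of the drawer. Slot 14 mm along this point's x, 6 mm along y, 27 mm deep, edges chamfered 2 mm; z up; axes turn with the rotor. The key goes straight down, blade width along the slot, either way round.
- key_switch (a joint): angle of the key switch, rad: 0 off (slot pointing at the red mark), 1.2 on (white dot at the green mark, against the stop). It grows clockwise seen from above; about 0.04 N m of friction, stays where it is left. The key has up to 0.17 rad of play in the slot.
- key_bow (a point): centre of the key's red plastic bow (head): 34 mm wide (x), 10 mm thick (y), 38 mm tall (z up). The loose key, 40 g, stands blade down in a slot of a fixed black block 60 x 40 x 30 mm and lifts straight out. The bow's lower face (shoulder) rests on the block's top, 30 mm over the worktop, and on the switch's top face when the key is fully in.
- key_tip (a point): lower end of the key's steel blade, 43 mm below the bow's centre, same axes. The blade is 12 mm wide (x), 4 mm thick (y) and 24 mm long, narrowed over the last 4 mm.
- side_cutter: red-handled side cutter, 125 x 44 x 12 mm, lying about; leave it alone. Origin under its middle.
- tape_blue: roll of blue tape, 76 x 86 x 25 mm, lying about; leave it alone. Origin under its middle.
- awl_amber: awl with an amber handle, 105 mm, lying about; leave it alone. Origin under its middle.

How it is judged:
By the outcome, as a careful person would: the job done as asked, in the order asked, and still so for the second after the job is handed in, with the robot touching nothing.
Of load_0, load_1, load_2, load_3 only 3 to 4 are there at a start; the rules pass over those that are not, and their reading is None.
At some moment in a run one of load_0, load_1, load_2, load_3 may be knocked a few centimetres aside while the robot is not near it.
It also fails if it takes over 208 s, if anything falls off the work surface, if the arm or the gripper's body presses on something with over 40 N, if the wrist force passes 120 N, or if a joint passes its speed limit or range.

### The arm

A 6-joint arm with a two-finger parallel gripper is mounted at the origin on a cart in front of the work surface, level with it; the furniture and walls round the work are solid. World frame = base frame: x ahead of the robot, y to its left, z up, the work surface at z = 0. Lengths are in mm, angles in rad, forces in N, time in s.
With the tool pointing down it reaches from about 375 to 900 mm from the base axis. Payload 3.1 kg.
Tool frame: the origin (TCP) lies midway between the tips of the shut fingers; the grasp point (between the pads) lies 19 mm behind it; z points along the fingers, y is the line along which they close (so a half turn about z gives the same grasp; the last joint's range is limited). The gripper opens to 85 mm and grips with 20 to 120 N. Pads are 22 mm wide; open, the fingers measure 114 mm over their backs; the gripper's body (76 mm by 85 mm) begins 54 mm behind the grasp point. The pads swing forward as they close: fully open they stand 13 mm farther back than shut.
Start: joints at [-0.178, 0.527, 1.433, -0, 1.181, -0.178], TCP at [624.977, 0.034, 231.31] pointing down, gripper open.
Joint ranges: [-3.08, 3.08], [-0.75, 2.2], [0.22, 2.44], [-1.43, 4.57], [0, 2.65], [-2.85, 2.85]. Speed limits (rad/s): [2.79, 2.79, 3.14, 3.14, 3.14, 3.14].

### API

Orientations are given as a unit quaternion [w, x, y, z].
In Python, from workcell import r gives the robot as it stands. Calls block until the motion is done:
- r.move_pose(position, orientation): joint-space move of the TCP to a pose.
- r.move_l(position, feed=150, orientation=None): straight line of the TCP; orientation=None keeps the orientation; feed is the mean speed in mm/s.
- r.move_j(angles): joint-space move.
- r.set_gripper(opening, newtons=None): opening from 0.0 (shut) to 1.0 (fully open); newtons is the grip in N (None keeps the last); returns when the fingers have stopped.
- r.sleep(seconds).
- r.ik(position, orientation): joint angles nearest the present ones, or None.
- r.snapshot(name): name is "scene" or "side" or "wrist"; returns the picture (480x640x3 uint8, red, green, blue); there is no depth.
- r.camera_info(name): a dict with "fx", "fy", "cx", "cy" (pixels), "D" ([k1, k2, p1, p2, k3] as OpenCV has them; the pictures are not rectified), "cam_to_world" (4x4, takes a point from camera to world coordinates). Camera axes: x right, y up, looking along -z (the intrinsics and any distortion apply to the point x, -y, -z); pixel columns grow to the right and rows downward; lengths in mm; the calibration is good to about 2 mm. A picture is of the moment at which its call begins: read the wrist's pose just before it. camera_info takes no time and is no camera call; for the wrist camera it gives the pose at the moment of the call.
A pose or a line that the arm cannot do raises r.PlanningError and nothing moves.
- r.hand_in(): hands the job in; it is judged then, once.
Readings, each from a call of its own:
- r.current_clock(): time.
- r.current_joints(): joint angles.
- r.current_dq(): joint speeds.
- r.current_joint_efforts(): joint torques, N m.
- r.current_ee_pos(): TCP position.
- r.current_eef_rot(): TCP orientation.
- r.current_ft_force(): force on the tool from outside, world axes, zero at the start.
- r.current_moment(): the same for the moment, N m.
- r.current_grip_width(): opening from 0.0 (shut) to 1.0 (fully open).
- r.current_grasp_force(): force on a finger pad.
Only numpy, scipy, OpenCV 4.12 (cv2) and the standard library are available. Lean on these libraries where they do the work, as an engineer would, in place of code of your own. Each camera call takes 0.05 s, during which the arm holds its last target. There are 200 camera calls.

## Working session

There is one attempt and no reset: what is moved stays moved. The work goes in short steps, each a Python script; the robot and the scene stay as the last script left them, time stands still between calls to the robot, and variables do not carry over. Pictures are saved under pics/ and viewed, at most 14 in all, crops included, and the job is handed in when it is done.

```bash
mkdir -p pics
cat > h.py <<'E'
import numpy as np, cv2
from workcell import r
def snap(name, f):
    im=r.snapshot(name); cv2.imwrite('pics/'+f+'.png', cv2.cvtColor(im,cv2.COLOR_RGB2BGR)); return im
def K(ci): return np.array([[ci['fx'],0,ci['cx']],[0,ci['fy'],ci['cy']],[0,0,1.]])
def px2w(ci,uv,z):
    p=cv2.undistortPoints(np.array(uv,float).reshape(-1,1,2),K(ci),np.array(ci['D'],float)).reshape(-1,2)
    T=np.array(ci['cam_to_world']); z=np.broadcast_to(z,len(p)); out=[]
    for (x,y),zz in zip(p,z):
        d=T[:3,:3]@np.array([x,-y,-1]); o=T[:3,3]; out.append(o+d*(zz-o[2])/d[2])
    return np.array(out)
def w2px(ci,P):
    T=np.linalg.inv(np.array(ci['cam_to_world'])); P=np.atleast_2d(P); c=P@T[:3,:3].T+T[:3,3]; c=c*[1,-1,-1]
    return cv2.projectPoints(c,np.zeros(3),np.zeros(3),K(ci),np.array(ci['D'],float))[0].reshape(-1,2)
def Q(a):  # tool down, tool y axis at world angle a+90deg (x axis at a)
    return [0,np.cos(a/2),np.sin(a/2),0]
E
python3 - <<'E'
from h import *
print(r.current_eef_rot(), r.current_clock())
for n in ('scene','side','wrist'):
    ci=r.camera_info(n); snap(n,n+'0'); print(n,ci)
E
```

```text
[-9.20657860e-04  7.07101847e-01  7.07110823e-01 -6.43782095e-04] 0.0
scene {'fx': 494.8220869605197, 'fy': 494.8220869605197, 'cx': 314.0493148663149, 'cy': 232.40695297554637, 'D': array([-0.11900244,  0.        ,  0.        ,  0.        ,  0.        ]), 'cam_to_world': array([[-9.10444071e-01,  2.60374157e-01, -3.21398339e-01,
         1.41602064e+02],
       [-4.13055116e-01, -6.13339086e-01,  6.73201780e-01,
         8.08460856e+02],
       [-2.18418179e-02,  7.45667798e-01,  6.65959812e-01,
         9.32792254e+02],
       [ 0.00000000e+00,  0.00000000e+00,  0.00000000e+00,
         1.00000000e+00]])}
side {'fx': 590.6927347749413, 'fy': 590.6927347749413, 'cx': 307.74613136668376, 'cy': 233.51059117532145, 'D': array([-0.12157733,  0.        ,  0.        ,  0.        ,  0.        ]), 'cam_to_world': array([[ 5.99300340e-01,  6.40436196e-01, -4.80292184e-01,
        -7.30560989e+01],
       [-8.00523643e-01,  4.80201903e-01, -3.58563843e-01,
        -4.97455574e+02],
       [ 9.99957023e-04,  5.99372681e-01,  8.00469480e-01,
         1.13456605e+03],
       [ 0.00000000e+00,  0.00000000e+00,  0.00000000e+00,
         1.00000000e+00]])}
wrist {'fx': 381.0483227547061, 'fy': 381.0483227547061, 'cx': 320.68866214558574, 'cy': 239.7057811015588, 'D': array([-0.02890905,  0.        ,  0.        ,  0.        ,  0.        ]), 'cam_to_world': array([[ 9.99996212e-01,  2.85787630e-05,  2.75227250e-03,
         6.24912675e+02],
       [-9.27170578e-04,  9.45002893e-01,  3.27060657e-01,
         8.44983023e+01],
       [-2.59155849e-03, -3.27061970e-01,  9.44999340e-01,
         3.72581843e+02],
       [ 0.00000000e+00,  0.00000000e+00,  0.00000000e+00,
         1.00000000e+00]])}
```

View pics/scene0.png

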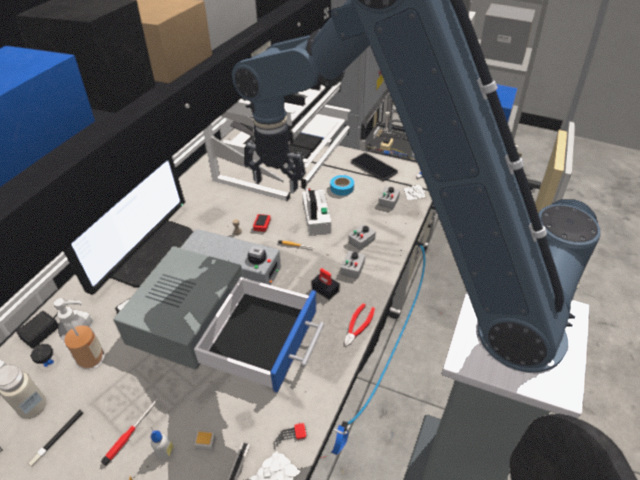

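View pics/side0.png

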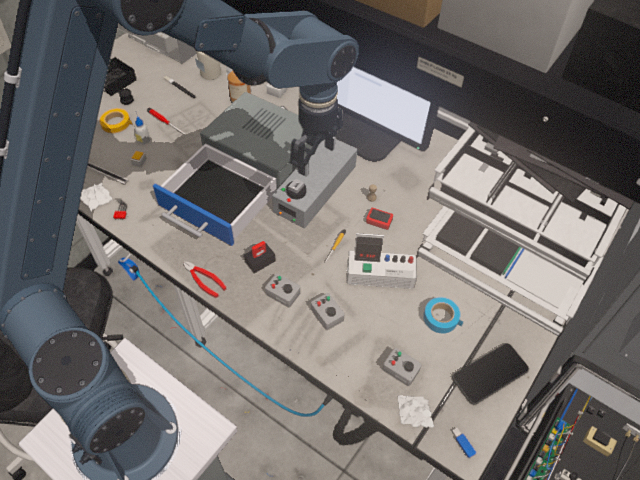

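Run:
```python
import cv2
im=cv2.imread('pics/side0.png')
cv2.imwrite('pics/c1.png',cv2.resize(im[130:280,145:345],None,fx=4,fy=4,interpolation=cv2.INTER_CUBIC))
cv2.imwrite('pics/c2.png',cv2.resize(im[262:392,250:430],None,fx=4.4,fy=4.4,interpolation=cv2.INTER_CUBIC))
```

```text
(no output)
```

View pics/c1.png

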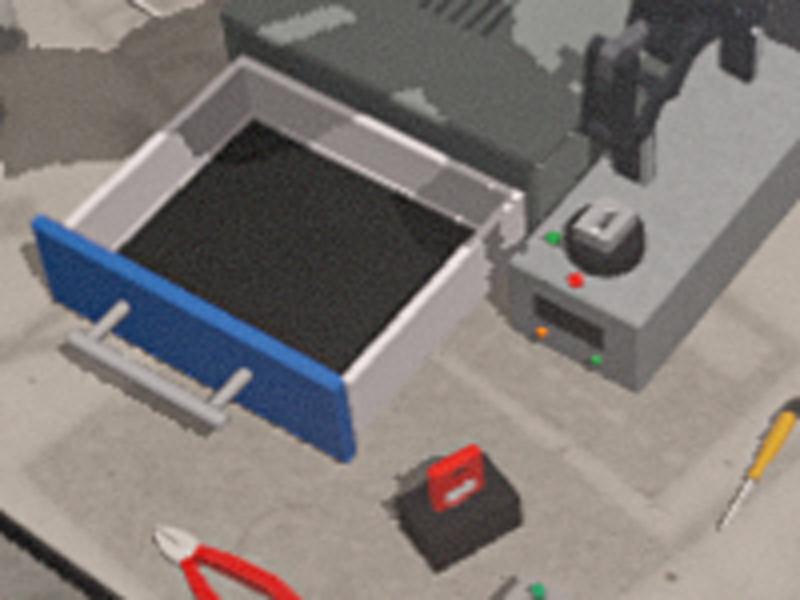

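View pics/c2.png

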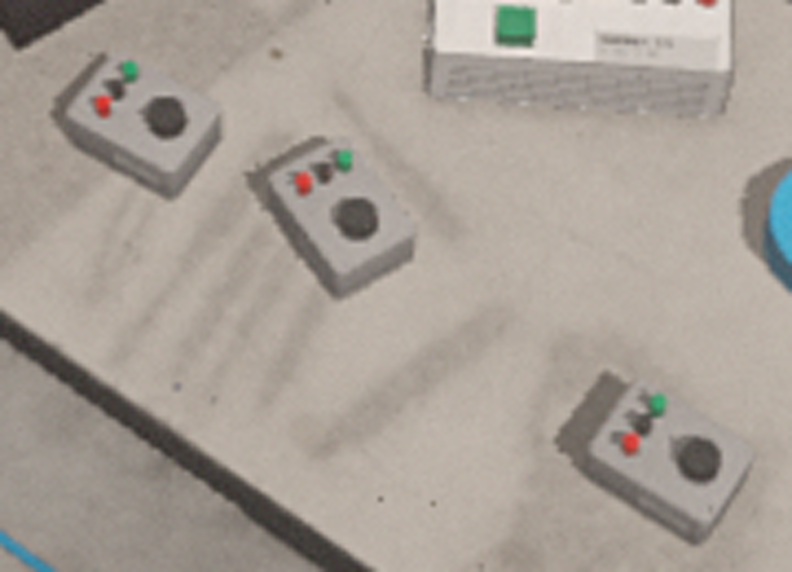

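Run:
```python
from h import *
np.set_printoptions(precision=1,suppress=True)
ci=r.camera_info('side')
f2=lambda L:[(250+u/4.4-.4,262+v/4.4-.4) for u,v in L]
f1=lambda L:[(145+u/4-.4,130+v/4-.4) for u,v in L]
for n,L in dict(A=[(63,112),(172,182),(220,120),(110,55)],B=[(268,185),(340,282),(413,240),(335,145)],C=[(590,452),(700,528),(750,460),(635,378)]).items():
    p=px2w(ci,f2(L),30)[:,:2]; l=(p[1]+p[2]-p[0]-p[3])/2
    print(n,p.mean(0),'sides',[np.linalg.norm(p[i]-p[i-1]) for i in range(4)],'y-ang',np.degrees(np.arctan2(l[1],l[0])))
for n,L,z in [('front',[(35,218),(350,382)],81),('rear',[(242,58),(522,193)],63),('handle',[(70,336),(220,418)],50),('rotor',[(607,224)],95),('redm',[(575,281)],68),('grnm',[(553,238)],68),('console',[(512,262),(640,325)],68),('bowtop',[(430,462),(480,448)],68),('block',[(398,500),(440,545),(520,495)],30)]:
    print(n,px2w(ci,f1(L),z)[:,:2].tolist())
print(r.camera_info('wrist')['cam_to_world'][:3,3]-r.current_ee_pos())
```

```text
A [435.9 -46.4] sides [np.float64(40.509422484330855), np.float64(68.04339168806031), np.float64(42.38559781871301), np.float64(67.78234695701367)] y-ang -88.40455900463593
B [ 450.9 -156.8] sides [np.float64(40.163994577923724), np.float64(63.28454499109409), np.float64(42.23183185482205), np.float64(64.66601266858832)] y-ang -109.55263178939728
C [ 438.3 -352.6] sides [np.float64(44.18541425845991), np.float64(60.40931747487999), np.float64(42.139588624434154), np.float64(65.00502426745548)] y-ang -92.5467507762954
front [[455.39093219860337, 359.7563366952802], [475.67773854765704, 125.2574741400382]]
rear [[641.5648306335338, 366.2865488801625], [658.003175770938, 148.08808049486458]]
handle [[417.7465621255114, 299.999965342045], [427.06112582826313, 186.44398642115914]]
rotor [[646.9334015939675, 73.60737130715654]]
redm [[618.824995976694, 76.29780911895557]]
grnm [[637.4222987523124, 107.50530925613475]]
console [[608.0249361177396, 115.29190829669756], [615.1537890912149, 25.559377393121622]]
bowtop [[466.8225046762264, 60.0668572734088], [490.9980540514237, 43.894623049816346]]
block [[454.65050504872596, 77.37254487323526], [445.4028622681123, 38.46129284601511], [499.1342478483686, 23.92138677885339]]
[  0.5  84.4 142.1]
```

Run:
```python
from h import *
r.move_pose([480,-150,300],Q(np.pi/2)); r.sleep(.2)
np.save('ciw1.npy',r.camera_info('wrist'),allow_pickle=True); a=snap('wrist','w1')
r.move_pose([560,110,300],Q(np.pi/2)); r.sleep(.2)
np.save('ciw2.npy',r.camera_info('wrist'),allow_pickle=True); b=snap('wrist','w2')
print(r.current_clock(),r.current_ee_pos())
for n in('w1','w2'):
    im=cv2.imread(f'pics/{n}.png'); cv2.imwrite(f'pics/{n}e.png',cv2.resize(im,(800,600),interpolation=cv2.INTER_CUBIC))
```

```text
2.5917 [560.12727745 108.64647698 300.08350266]
```

View pics/w1e.png

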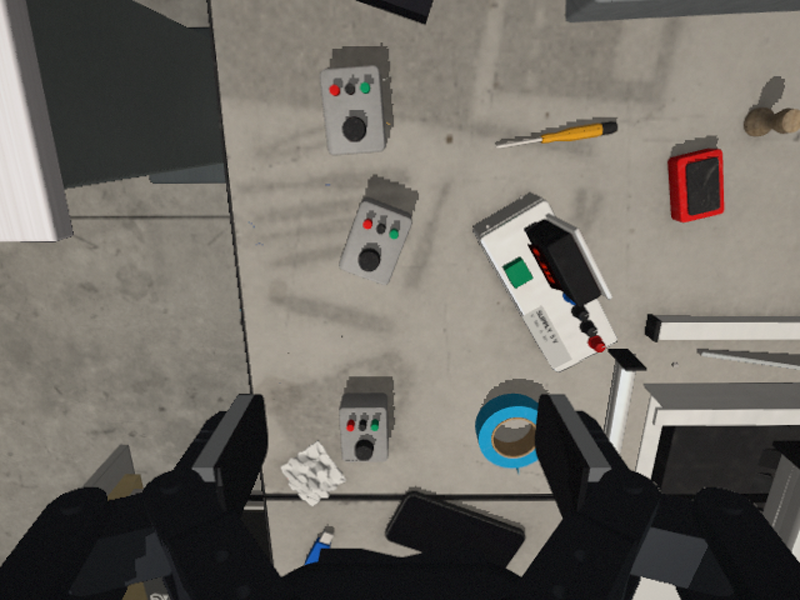

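View pics/w2e.png

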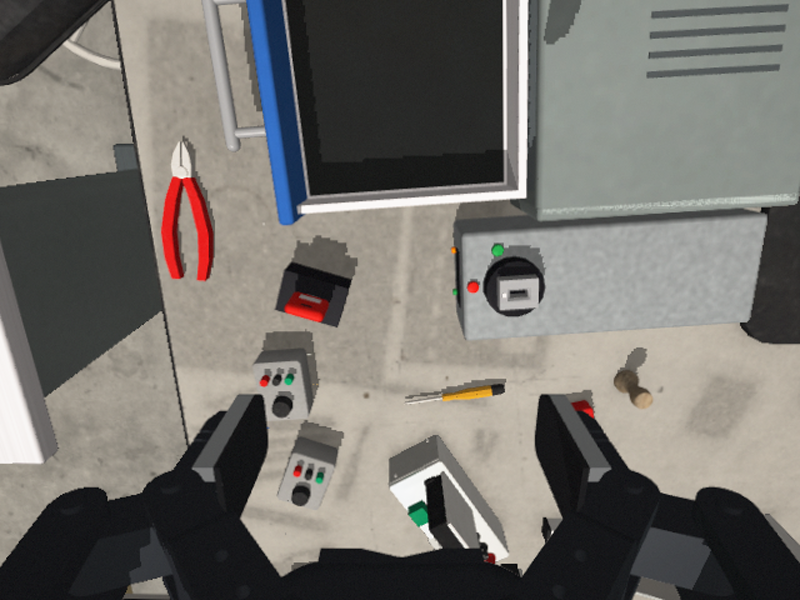

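Run:
```python
from h import *
np.set_printoptions(precision=1,suppress=True)
c1=np.load('ciw1.npy',allow_pickle=True).item();c2=np.load('ciw2.npy',allow_pickle=True).item()
e=lambda L:[(u/1.25-.1,v/1.25-.1) for u,v in L]
D=dict(A=([(322,70),(380,66),(384,150),(331,155)],[(335,90),(365,88),(354,128)]),B=([(364,200),(411,218),(385,283),(341,268)],[(367,225),(394,234),(369,260)]),C=([(341,408),(388,408),(387,459),(343,461)],[(351,426),(375,426),(364,450)]))
for n,(L,t) in D.items():
    p=px2w(c1,e(L),30)[:,:2]; l=(p[2]+p[3]-p[0]-p[1])/2
    print(n,p.mean(0),'sides',np.array([np.linalg.norm(p[i]-p[i-1]) for i in range(4)]),'y-ang',np.degrees(np.arctan2(l[1],l[0])))
    q=px2w(c1,e(t),38)[:,:2]; d=q[1]-q[0]; m=(q[0]+q[1])/2
    print('  term mid',m,'sep',np.linalg.norm(d),'ang',np.degrees(np.arctan2(d[1],d[0])),'knob',q[2], np.linalg.norm(q[2]-m))
for n,L,z in [('floor near corners',[(311,193),(504,182)],18),('wall rear-right outer',[(526,197)],63),('panel R top outer',[(284,222)],81),('panel Rin',[(302,208)],63),('rotor',[(498,277),(537,277),(539,307),(501,312),(517,295)],95),('red',[(473,287)],68),('bow top',[(286,312),(324,318)],68)]:
    print(n,px2w(c2,e(L),z)[:,:2].tolist())
```

```text
A [442.6 -46.1] sides [64.8 45.9 63.5 44.2] y-ang -86.96120342800259
  term mid [440.5 -30.1] sep 23.55648824668435 ang 3.4277006602522646 knob [442.8 -59. ] 29.014349964942532
B [ 457.7 -154.4] sides [64.  43.1 63.1 41.6] y-ang -110.76357110620313
  term mid [ 463.  -140.9] sep 24.216362381479577 ang -18.60260640670038 knob [ 452.6 -167.7] 28.737059227606625
C [ 443.8 -352.2] sides [63.5 46.7 61.  45.9] y-ang -90.98653657646688
  term mid [ 443.1 -336.6] sep 23.759088070410844 ang 0.18701208724637433 knob [ 443.3 -364.9] 28.358505169780734
floor near corners [[481.2704495661627, 145.1501175196014], [649.8722658266224, 154.0814591692955]]
wall rear-right outer [[658.4915888437282, 146.6725586596546]]
panel R top outer [[471.0691989056794, 130.63537807503639]]
panel Rin [[481.8084400185269, 138.57148012472123]]
rotor [[633.7432040005856, 90.6289341194405], [663.4866316035121, 90.5597742036239], [667.2406637595245, 66.26961011587186], [637.8889385944706, 62.218084173188686], [649.3225988854493, 76.15942490924913]]
red [[619.3280374752841, 74.13929317121752]]
bow top [[463.24772332606653, 52.58578987686738], [494.94695575610666, 47.096777677239146]]
```

```bash
python3 - <<'E'
from h import *
C={}
P=[('dr',[560,225,330],np.pi/2),('sw',[649,78,200],np.pi/2),('ke',[478,50,170],np.pi/2)]
ims=[]
for n,p,a in P:
    r.move_pose(p,Q(a)); r.sleep(.3); C[n]=r.camera_info('wrist'); ims.append(snap('wrist',n))
    print(n,w2px(C[n],{'dr':[560,252,18],'sw':[649,76,95],'ke':[478,50,60]}[n]),r.current_clock())
np.save('C3.npy',C,allow_pickle=True)
E
python3 - <<'E'
import cv2,numpy as np
a=cv2.imread('pics/dr.png'); cv2.imwrite('pics/dre.png',cv2.resize(a,(800,600),interpolation=cv2.INTER_CUBIC))
E
```

```text
dr [[320.81801955 158.38284568]] 3.4917
sw [[320.18904445 241.86939962]] 4.7083
ke [[318.46988012 235.6291587 ]] 5.7917
```

View pics/dre.png

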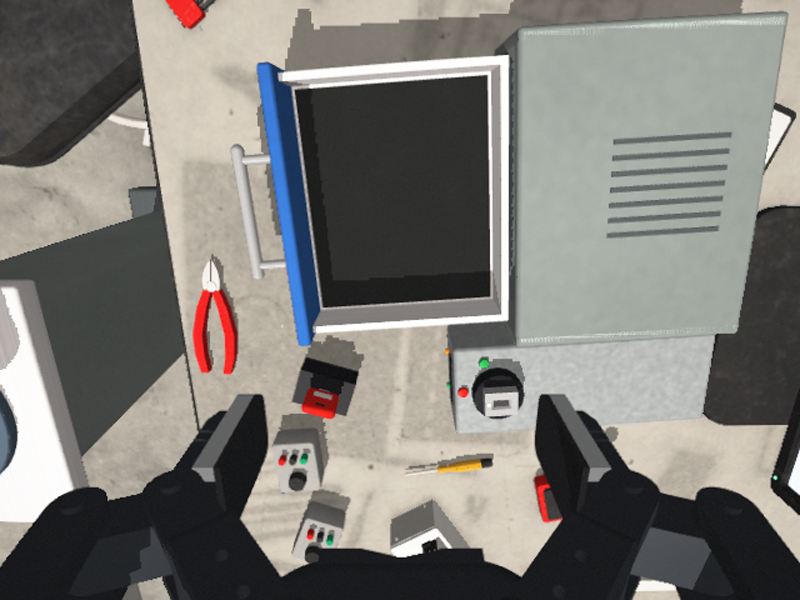

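Run:
```python
from h import *
np.set_printoptions(precision=1,suppress=True)
C=np.load('C3.npy',allow_pickle=True).item()
e=lambda L:[(u/1.25-.1,v/1.25-.1) for u,v in L]
for n,L,z in [('floor',[(295,89),(489,76),(491,297),(323,308)],18),('rear outer',[(508,55),(506,322)],63),('panel',[(259,64),(302,345)],81),('handle',[(237,150),(258,275)],52)]:
    p=px2w(C['dr'],e(L),z)[:,:2]; print(n,p.tolist(),p.mean(0))
s=cv2.imread('pics/sw.png');k=cv2.imread('pics/ke.png')
f=lambda im,x,y:cv2.resize(im[y:y+150,x:x+133],None,fx=3,fy=4*.75,interpolation=cv2.INTER_CUBIC)
cv2.imwrite('pics/sk.png',np.hstack([f(s,254,165),f(k,252,160)]))
```

```text
floor [[466.8522638975031, 347.3624414836018], [636.9302390633761, 357.31608929980985], [650.2267548900879, 153.59407279354573], [480.34984558289227, 142.18318398260556]] [558.6 250.1]
rear outer [[643.3642315358985, 367.5245252460662], [656.6860974256647, 144.48561852784582]] [650. 256.]
panel [[454.07429241083423, 359.5267197889638], [470.5479055289744, 129.8354294894114]] [462.3 244.7]
handle [[421.2358294023953, 297.11977940800534], [428.2954224522383, 187.03832895538523]] [424.8 242.1]
```

View pics/sk.png

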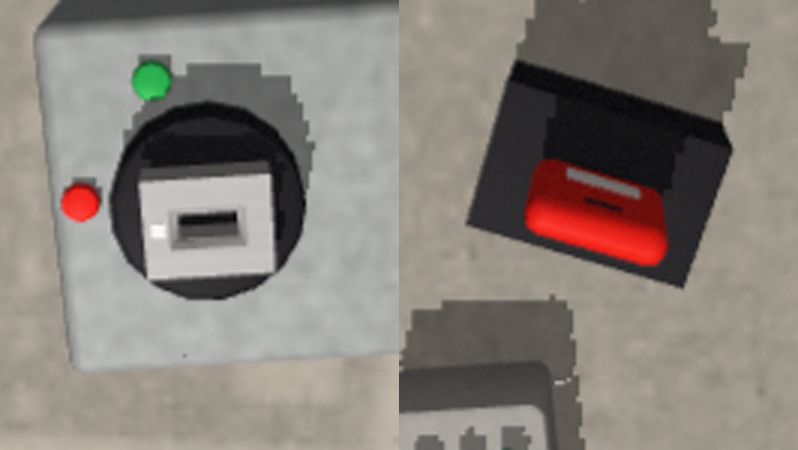

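Run:
```python
from h import *
np.set_printoptions(precision=1,suppress=True)
C=np.load('C3.npy',allow_pickle=True).item()
def go(n,c,L,z,o):
    p=px2w(c,[(o[0]+u/3-.33,o[1]+v/3-.33) for u,v in L],z)[:,:2]
    d=[p[(i+1)%len(p)]-p[i] for i in range(len(p))]
    print(n,'mean',p.mean(0),'len',np.array([np.hypot(*q) for q in d]),'ang',np.array([np.degrees(np.arctan2(q[1],q[0])) for q in d]))
sw=(254,165); ke=(252-399/3,160)
go('rotor',C['sw'],[(138,183),(272,173),(274,272),(148,280)],95,sw)
go('slot',C['sw'],[(168,208),(245,203),(246,243),(171,248)],95,sw)
go('block',C['ke'],[(515,82),(730,152),(683,288),(468,225)],30,ke)
go('bowtop',C['ke'],[(528,207),(660,238),(655,263),(527,230)],68,ke)
go('redtogreen',C['sw'],[(80,203),(152,80)],72,sw)
```

```text
rotor mean [650.9  76.9] len [30.5 24.1 29.5 23.8] ang [   4.5  -87.7 -176.1   94.7]
slot mean [650.8  77.5] len [17.6  9.7 17.4  9.8] ang [   3.9  -87.9 -175.9   93.6]
block mean [477.9  50.6] len [57.2 38.8 59.  39.8] ang [ -18.4 -106.7  162.6   70.6]
bowtop mean [476.6  51.1] len [30.6  6.1 30.   5.4] ang [-13.9 -99.9 164.6  86.3]
redtogreen mean [628.3  91. ] len [36.2 36.2] ang [  59.4 -120.6]
```

```bash
cat >> h.py <<'E'
YAW=np.radians(3.7); DC=np.array([559,250.7])
def dr(x,y): return DC+[x*np.cos(YAW)-y*np.sin(YAW), x*np.sin(YAW)+y*np.cos(YAW)]
def blobs(hsv,lo,hi):
    m=cv2.inRange(hsv,lo,hi); n,_,st,ce=cv2.connectedComponentsWithStats(m)
    return [ce[i] for i in range(1,n) if 8<st[i,4]<600]
def findbox(est,ci,im,maxd=90):
    hsv=cv2.cvtColor(im,cv2.COLOR_RGB2HSV)
    R=blobs(hsv,(0,150,110),(8,255,255))+blobs(hsv,(172,150,110),(180,255,255)); G=blobs(hsv,(60,110,60),(85,255,255))
    best=None
    for a in R:
        for b in G:
            p=px2w(ci,[a,b],38)[:,:2]; d=p[1]-p[0]; s=np.hypot(*d)
            if abs(s-23.8)>4: continue
            c=p.mean(0)+15.5*np.array([d[1],-d[0]])/s
            e=np.hypot(*(c-est))
            if e<maxd and (best is None or e<best[0]): best=(e,c,np.arctan2(d[1],d[0]),s)
    return best
def pick(est,ang):
    r.set_gripper(1.0); a=np.pi/2+ang
    for k in range(3):
        r.move_pose([*est,200],Q(a)); r.sleep(.15); ci=r.camera_info('wrist'); im=snap('wrist','p')
        b=findbox(est,ci,im); print('found',b)
        if b is None: return False
        mv=b[0]; est,ang=b[1],b[2]; a=np.pi/2+ang
        if mv<4 and k: break
    r.move_pose([*est,90],Q(a)); r.move_l([*est,0],120)
    r.set_gripper(0.2,40); print('grip',r.current_grip_width(),r.current_grasp_force(),r.current_ft_force())
    r.move_l([*est,150],200); r.sleep(.1); print('held',r.current_grip_width(),r.current_grasp_force())
    return r.current_grip_width()>.4
def place(x,y,a=np.pi+YAW):
    p=dr(x,y); r.move_pose([*p,170],Q(a)); r.sleep(.3)
    r.move_l([*p,60],150); r.move_l([*p,20],40); print('f',r.current_ft_force(),r.current_ee_pos())
    r.set_gripper(.72); r.move_l([*p,170],150)
E
python3 - <<'E'
from h import *
np.set_printoptions(precision=3,suppress=True)
print(r.ik([*dr(43,-50),20],Q(np.pi+YAW)),r.ik([*dr(43,-50),20],Q(YAW)))
if pick(np.array([442,-45.8]),np.radians(3.2)): place(43,-50)
print(r.current_clock()); snap('wrist','pl1')
E
```

```text
[ 0.15   0.824  1.53  -0.     0.788 -1.486] [ 0.15   0.824  1.53  -0.     0.788  1.656]
found (np.float64(1.146798990474471), array([441.242, -44.939]), np.float64(0.09178749254082996), np.float64(24.071921186214357))
found (np.float64(0.07854333705290291), array([441.303, -44.889]), np.float64(0.09823451804553542), np.float64(23.835674137950488))
grip 0.5537892357597184 40.861337184906006 [-0.304  0.56   6.046]
held 0.5563681846813758 41.278905272483826
f [ 0.128 -0.755 -2.099] [605.407 203.619  20.277]
14.9417
```

```bash
sed -i 's/\[\*est,0\],120/[*est,2],120/; s/\[\*p,20\],40/[*p,21],40/' h.py
python3 - <<'E'
from h import *
np.set_printoptions(precision=3,suppress=True)
if pick(np.array([457.5,-155]),np.radians(-19.5)): place(43,50)
else: raise SystemExit
print(r.current_clock())
if pick(np.array([443.2,-352.2]),np.radians(0)): place(-43,0)
print(r.current_clock())
r.move_pose([*(dr(0,0)-[0,20]),300],Q(np.pi/2)); r.sleep(.2); np.save('cd.npy',r.camera_info('wrist'),allow_pickle=True)
im=snap('wrist','after'); cv2.imwrite('pics/aftere.png',cv2.resize(cv2.imread('pics/after.png'),(800,600)))
E
```

```text
found (np.float64(0.18790280922151714), array([ 457.688, -154.988]), np.float64(-0.351337069385768), np.float64(23.90639648420931))
found (np.float64(0.06111862486132197), array([ 457.714, -155.043]), np.float64(-0.34579278995767826), np.float64(23.863087972477285))
grip 0.5533439097426556 41.72560751438141 [-0.692  0.758  5.419]
held 0.5517519706779397 41.22686684131622
f [-0.372 -0.086 -1.383] [598.952 303.486  21.145]
25.7833
found (np.float64(0.553989811890426), array([ 442.922, -352.679]), np.float64(0.03703122759818442), np.float64(24.06559463822143))
found (np.float64(0.02439648825584121), array([ 442.946, -352.674]), np.float64(0.03828130602337617), np.float64(23.842787425041326))
grip 0.5533396171347889 42.42818892002106 [ 0.744 -0.285  6.072]
held 0.5598056632948942 41.674516797065735
f [ 0.078 -0.231 -1.496] [516.341 247.978  21.089]
37.9417
```

View pics/aftere.png

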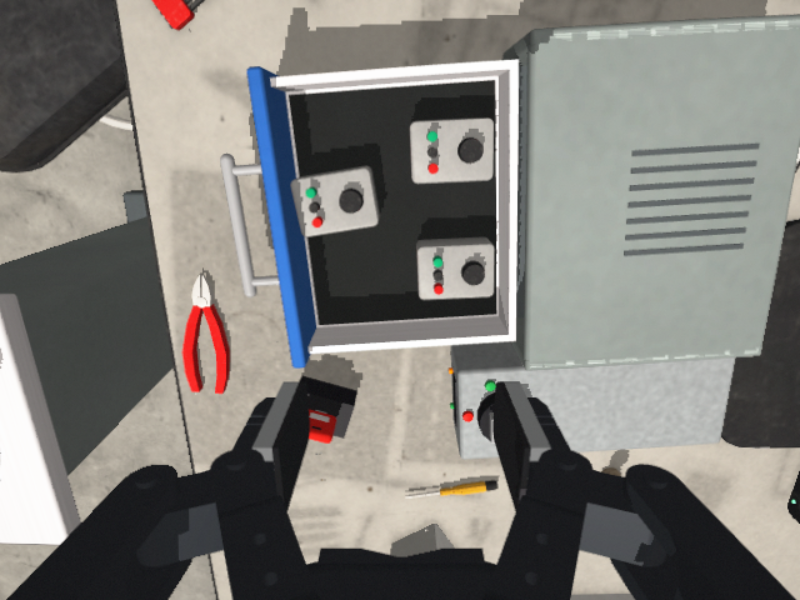

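Run:
```python
from h import *
r.move_pose([520,-250,300],Q(np.pi/2)); r.sleep(.2)
a=snap('side','s2'); b=snap('scene','sc2'); 
A=cv2.resize(a[110:260,140:340],None,fx=4,fy=4,interpolation=cv2.INTER_CUBIC)
cv2.imwrite('pics/s2e.png',A[...,::-1])
print(findbox(dr(-43,0),np.load('cd.npy',allow_pickle=True).item(),cv2.imread('pics/after.png')[...,::-1].copy()))
ci=np.load('cd.npy',allow_pickle=True).item()
p=px2w(ci,[(u/1.25,v/1.25) for u,v in [(292,181),(372,168),(378,223),(303,236)]],48)[:,:2]; print(p.mean(0)-dr(-43,0),[np.hypot(*(p[i]-p[i-1])) for i in range(4)])
```

```text
(np.float64(19.879448149989294), array([500.38769955, 260.11698872]), np.float64(1.727904792009912), np.float64(25.183758137761306))
[-10.61702153  14.89068263] [np.float64(45.417380047895854), np.float64(65.63134716425856), np.float64(44.386704809768226), np.float64(63.943049641062295)]
```

View pics/s2e.png

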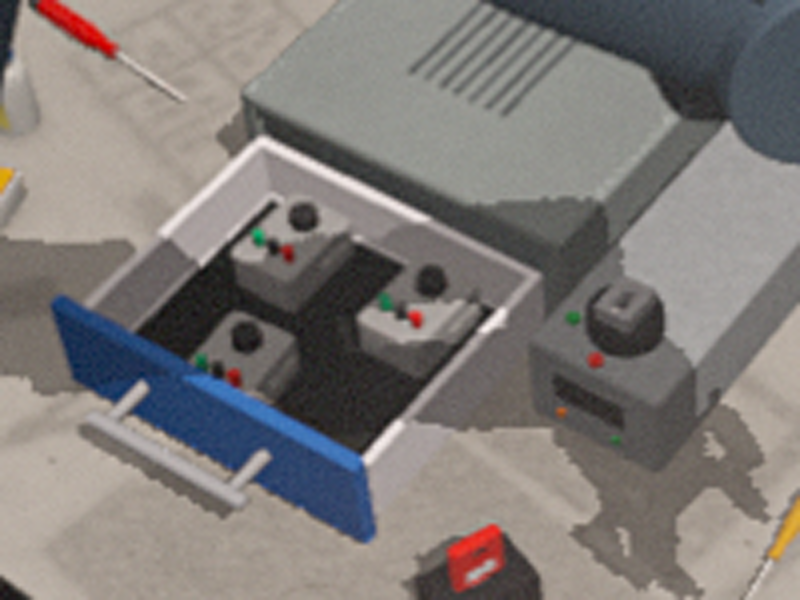

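View pics/sc2.png

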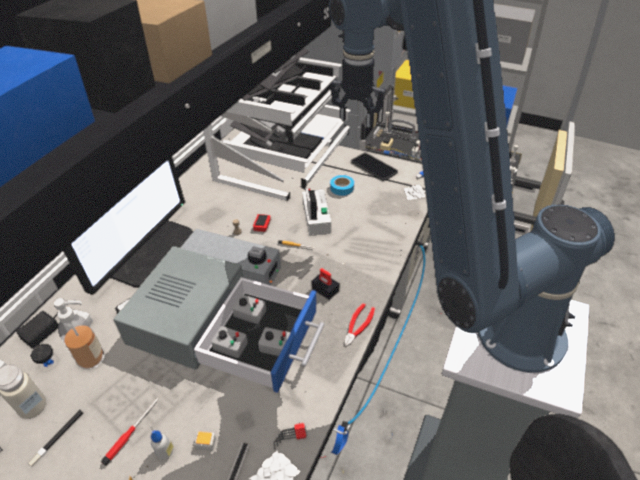

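Run:
```python
from h import *
np.set_printoptions(precision=2,suppress=True)
a=np.pi+YAW; u=np.array([np.cos(YAW),np.sin(YAW)])
r.set_gripper(0); 
r.move_pose([*dr(-175,0),200],Q(a)); r.move_l([*dr(-175,0),36],150)
s=-175; F=0
while s<60:
    st=15 if s<20 and s>-135 and False else (10 if s<-165 else (8 if s<15 else 2))
    s+=st; r.move_l([*dr(s,0),36],60 if st>2 else 25)
    F=-(r.current_ft_force()[:2]@u)
    if s<-135 or s>10: print(s,round(F,1),end='; ')
    if F>9: break
print(s,F,r.current_ee_pos(),r.current_clock())
r.sleep(.3); print(r.current_ft_force())
```

```text
-165 0.6; -157 0.4; -149 -0.7; -141 0.4; 11 -0.2; 19 0.2; 21 0.6; 23 1.1; 25 1.4; 27 1.3; 29 0.7; 31 0.3; 33 0.4; 35 1.1; 37 5.0; 39 8.6; 41 12.2; 41 12.245419002086619 [593.97 252.95  35.89] 54.975
[-11.08  -0.88   8.91]
```

Run:
```python
from h import *
r.move_l([*dr(20,0),36],80); r.move_l([*dr(20,0),200],200)
r.move_pose([640,210,280],Q(np.pi/2)); r.sleep(.2); ci=r.camera_info('wrist'); snap('wrist','shut')
im=cv2.imread('pics/shut.png'); cv2.imwrite('pics/shute.png',cv2.resize(im[:330,60:500],None,fx=1.8,fy=1.8,interpolation=cv2.INTER_CUBIC))
np.save('cs.npy',ci,allow_pickle=True)
```

```text
(no output)
```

View pics/shute.png

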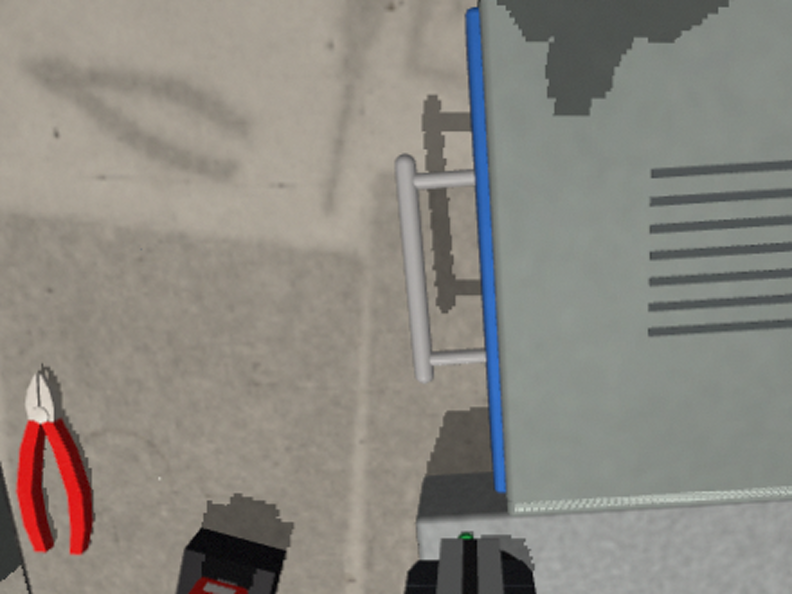

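Run:
```python
from h import *
np.set_printoptions(precision=2,suppress=True)
ci=np.load('cs.npy',allow_pickle=True).item()
h=px2w(ci,[(60+u/1.8,v/1.8) for u,v in [(405,160),(425,378)]],52)[:,:2]; print('handle moved',np.linalg.norm(h.mean(0)-[424.8,242.1]))
a=np.radians(162.5); p=[477.5,50.8]
r.set_gripper(.7); r.move_pose([*p,120],Q(a)); r.move_l([*p,36],100); r.sleep(.2)
r.set_gripper(0,60); print(r.current_grip_width(),r.current_grasp_force(),r.current_ft_force(),r.current_moment())
r.move_l([*p,150],100)
print(r.current_grip_width(),r.current_grasp_force())
t=np.array([650.8,77.5]); r.move_pose([*t,150],Q(np.radians(184))); r.sleep(.3)
C={n:r.camera_info(n) for n in('wrist','side')}; np.save('C4.npy',C,allow_pickle=True)
w=snap('wrist','kw'); s=snap('side','ks')
print(r.current_ee_pos(), r.current_clock())
q=[w2px(C['wrist'],[*t,120])[0],w2px(C['side'],[*t,110])[0]]; print(q)
f=lambda im,c,h:cv2.resize(im[max(0,int(c[1])-h):int(c[1])+h,int(c[0])-h:int(c[0])+h],(400,400),interpolation=cv2.INTER_CUBIC)
cv2.imwrite('pics/k4.png',np.hstack([f(w,q[0],75),f(s,q[1],50)])[...,::-1])
```

```text
handle moved 186.67386455190373
0.10542012038177405 58.485456705093384 [-0.09  0.69  2.64] [-0.06  0.09  0.03]
0.10785717995123044 58.3380389213562
[650.33  77.34 150.33] 64.3833
[array([321.38, 288.07]), array([295.94, 179.58])]
```

View pics/k4.png

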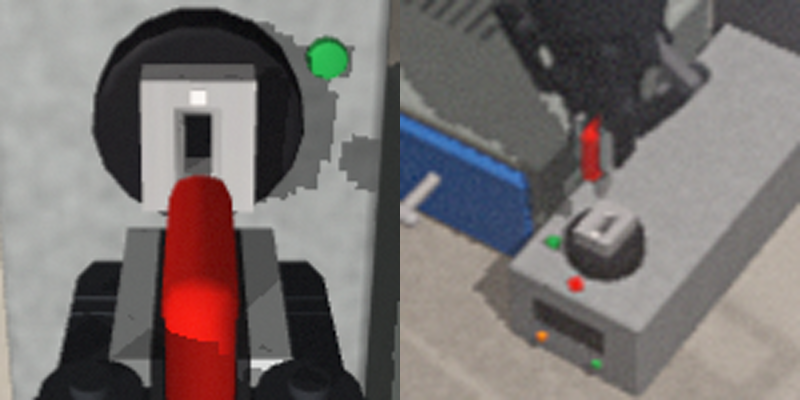

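Run:
```python
from h import *
np.set_printoptions(precision=2,suppress=True)
t=np.array([650.8,77.5]); off=[(0,0)]+[(d*np.cos(k),d*np.sin(k)) for d in(1.5,2.5) for k in np.arange(0,6.2,np.pi/3)]
def down():
    z=128
    while z>99:
        z-=2; r.move_l([*(t+o),z],25); f=r.current_ft_force()
        print(z,f,end=' ')
        if f[2]>12: return z
    return z
for o in off:
    o=np.array(o); r.move_l([*(t+o),128],60); r.sleep(.2)
    z=down(); print('\n',o,z,r.current_ee_pos(),r.current_moment())
    if z<105: break
print(r.current_grip_width(),r.current_clock())
```

```text
126 [ 0.25 -0.62 -0.24] 124 [-0.35  0.54 -0.65] 122 [-0.21  0.72 -0.09] 120 [-0.04  0.17 -0.6 ] 118 [-0.23  0.53  0.18] 116 [ 0.53 -0.35  0.01] 114 [-0.58 -0.57  0.06] 112 [ 0.28 -0.65 -0.53] 110 [ 1.04  0.39 -0.17] 108 [-0.5   0.25 -1.12] 106 [ 0.24 -0.53  0.41] 104 [ 1.2  -0.24 -1.25] 102 [ 0.73  0.16 -0.55] 100 [-1.82 -0.64  4.94] 98 [-3.22 -0.09 13.13] 
 [0 0] 98 [651.2   77.48 101.12] [0.01 0.78 0.02]
0.10328117877107437 68.85
```

Run:
```python
from h import *
np.set_printoptions(precision=2,suppress=True)
t=[650.8,77.5,99.5]; a=184
while a>95:
    a-=6 if a>122 else 2
    r.move_l(t,40,Q(np.radians(a))); m=r.current_moment()[2]; print(a,round(m,3),end='; ')
    if a<125 and abs(m)>.35: break
r.sleep(.3); print(r.current_moment(),r.current_ft_force(),r.current_ee_pos(),r.current_eef_rot(),r.current_clock())
```

```text
178 -0.096; 172 -0.04; 166 -0.031; 160 -0.033; 154 -0.022; 148 -0.075; 142 0.057; 136 -0.066; 130 -0.022; 124 -0.019; 118 -0.035; 116 -0.043; 114 -0.009; 112 -0.036; 110 -0.012; 108 -0.019; 106 -0.037; 104 -0.03; 102 0.045; 100 0.037; 98 0.217; 96 0.252; 94 0.408; [-0.38  0.53  0.38] [-2.07 -2.23  9.31] [651.1   76.58 101.17] [ 0.    0.68  0.73 -0.  ] 74.9917
```

Run:
```python
from h import *
r.set_gripper(.35); p=r.current_ee_pos(); r.move_l([p[0],p[1],200],80)
r.move_pose([640,110,230],Q(np.pi/2)); r.sleep(.2); w=snap('wrist','end')
c=w2px(r.camera_info('wrist'),[651,77,95])[0].astype(int); print(c,r.current_clock(),r.current_ft_force())
x0=max(0,c[0]-130);y0=max(0,c[1]-130)
cv2.imwrite('pics/ende.png',cv2.resize(w[y0:y0+200,x0:x0+260],None,fx=3,fy=3,interpolation=cv2.INTER_CUBIC)[...,::-1])
```

```text
[335 264] 77.2833 [ 0.73442043  0.81503234 -0.25737161]
```

View pics/ende.png

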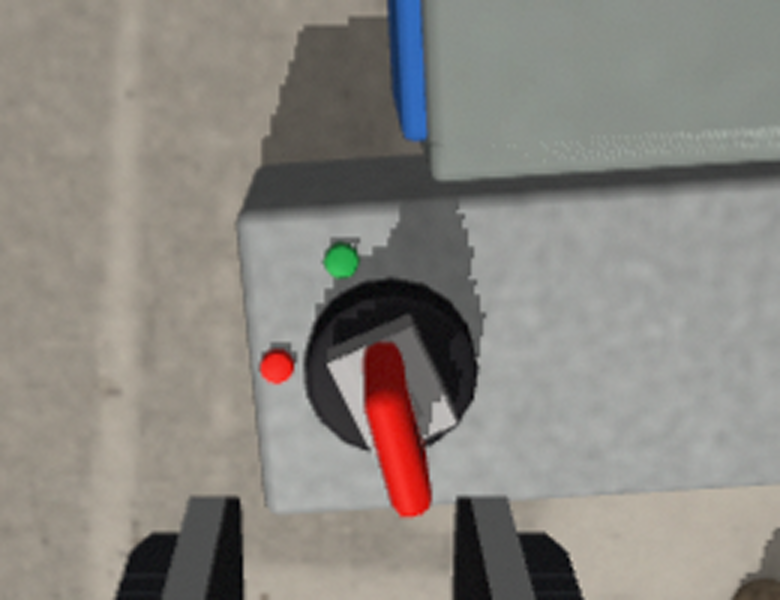

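```bash
python3 -c "
from h import *
print(r.hand_in())"
```

```text
the job is handed in; nothing more can be done
None
```

I handed in the job at about 77 s of the 208 s limit. All three load boxes that were out are upright in the drawer, the drawer is pushed shut against its stop, and the key is fully down in the switch and turned clockwise to the on stop. The last box sits slightly askew but flat, and I can't confirm the verdict because `hand_in` returned none.

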